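Stack a filter pack in the hand press, release the safety catch and hold the lever down

TASK

Build the filter pack on the press's round plate: first the steel disc, then the white, green-rimmed disc on top, both lying flat and centred on the plate. Then flip the press's red safety catch fully over, outwards, and after that pull the spring-loaded lever by its black cross-handle down to its stop so that the pad presses on the pack; finish still holding the handle down in the gripper. Leave the blue disc, jar, bottle, petri dish and spatula where they are.

Things in the scene. Friction and masses are not known exactly. Their poses are not given: they have to be found in the camera images.
- steel_disc_mid (a point): Grey steel disc with dark holes drawn in its top, 54 mm diameter, 14 mm thick, lying flat and loose on the table, about 140 g; this point is its centre, half-way up; z is its axis.
- white_disc_mid (a point): White porous disc with a green rim, same size (54 mm diameter, 14 mm thick), lying flat and loose on the table, about 50 g; this point is its centre, half-way up.
- blue_disc_mid (a point): Blue spare disc of the same size, not needed, to be left alone; centre, half-way up.
- plate_top (a point): Centre of the top of the press's round dark steel plate (80 mm diameter), 30 mm above the table. Its axes are the press's: x points from the plate to the lever's hinge (away from the robot, yaw up to 0.3), y to the left, z up. The cream base under it, 20 mm high, spans x = -55 to 135 mm and y = -105 to 105 mm about this point.
- lever_hinge (a point): Middle of the lever's hinge axis, which runs along the press's y, 90 mm behind the plate's centre in press x and 62 mm above the table.
- lever_grip (a point): Middle of the lever's black cross-handle, a round bar 16 mm thick along press y, 170 mm from the hinge, between the two steel arms of the lever's fork (90 mm gap), free to be pinched in the middle. Lever up: 226 mm above the table, 44 mm behind the hinge (press x). Lever down: 62 mm above the table, at press x = -80 mm, in front of the plate.
- lever (a joint): Lever angle, rad: 0 = up, leaning 15 degrees back past vertical (where its spring holds it); grows as the handle is pulled along its 170 mm arc about the hinge, forward (press -x) and down; 1.83 = down on its stop, fork level. The spring returns it when let go; down on a pack it needs about 10 N at the handle. The closed catch blocks it within about 0.2.
- pad: Teal rubber pad, a ball of 32 mm diameter on a sprung stem (900 N/m, 14 mm travel) under the lever's crossbeam, 90 mm from the hinge; origin: lowest point of the ball. With the lever fully down it comes over the plate's centre and presses about 11 N on a pack of two discs.
- catch_pivot (a point): Pivot of the red safety catch, on the right-hand side of the press: 40 mm behind the plate's centre in press x, 85 mm to the right (press y = -85 mm), 120 mm above the table. Its axis runs along press x.
- catch_tip (a point): Top end of the catch's red tab, which stands straight up from the pivot when the catch is closed: 60 mm long, 16 mm wide (press x), 8 mm thick (press y). A red blocking bar on the same pivot, 46 mm further back, lies across in front of the lever's right arm; it lifts as the tab is pushed outwards.
- catch (a joint): Catch angle, rad: 0 = closed, tab upright; grows as the tab's top is pushed outwards (press -y) and down; 1.45 = fully over, tab nearly level. It starts at 0 to 0.1. Stays where it is left (friction about 0.06 Nm, so 1 to 2 N at the tab).
- jar_mid (a point): Clear jar with a white cap, 48 mm diameter, 70 mm high, leave alone; centre.
- bottle_mid (a point): Amber bottle with a black cap, 48 mm diameter, 95 mm high, leave alone; centre.
- petri_mid (a point): Petri dish, 90 mm diameter, 16 mm high, leave alone; centre.
- spatula_mid (a point): Thin steel lab spatula with a teal grip, 150 mm long, 8 mm high, lying on the table, leave alone; point at its middle.

How it is judged:
By the outcome, as a careful person would: the job done as asked, in the order asked, and still so for the second after the job is handed in, while the arm keeps its last pose, push and grip.
It also fails if it takes over 72 s, if anything falls off the work surface, if the arm or the gripper's body presses on something with over 40 N, if the wrist force passes 120 N, or if a joint passes its speed limit or range.

ROBOT

A 6-joint arm with a two-finger parallel gripper is mounted at the origin on the work surface. World frame = base frame: x ahead of the robot, y to its left, z up, the work surface at z = 0. Lengths are in m, angles in degrees, forces in N, time in s.
With the tool pointing down it reaches from about 0.375 to 0.9 m from the base axis. Payload 3.1 kg.
Tool frame: the origin (TCP) lies on the centre line of the jaws, within the pads' length; the fingertips stand 25 mm ahead of it and the grasp point (between the pads) lies 6 mm ahead of it; y points along the fingers, x is the direction in which the jaws open and shut, and the axes are right-handed (so a half turn about y gives the same grasp; the last joint's range is limited). The gripper opens to 87 mm and grips with 3 to 60 N. Pads are 19 mm wide; open, the fingers measure 117 mm over their backs; the gripper's body (75 mm by 190 mm) begins 51 mm behind the grasp point.
Start: joints at [61.965, 30.224, 82.088, -0, 67.689, -10.227], TCP at [0.191, 0.595, 0.248] pointing down, gripper open.
Joint ranges: [-176.69, 176.69], [-43.24, 126.21], [12.49, 139.97], [-82, 262], [0, 151.66], [-163.58, 163.58]. Speed limits (degrees/s): [159.86, 159.86, 180, 180, 180, 180].

INTERFACE

Orientations are given as a 3x3 rotation matrix whose columns are the frame's x, y, z axes.
In Python, from rig import * gives the robot as it stands.
- The arm moves only by the tool play_rows, never from a script. Its argument "commands" is a list of rows, each a list of 2 entries, a list of its own where there are three numbers: the shift along the world's x, y, z in m, then the turn, a rotation vector about the world's x, y, z in rad. A call has 1 to 10 rows; each row is the pose to reach, as a shift and turn from the pose commanded when the call began; what a row does not reach only later rows make up. A row lasts 1/8 s, in which the tool goes at most 62.5 mm and 10.7 degrees, less where a joint would pass 70% of its speed; a pose out of reach is approached as far as the arm can. A call with a gripper value outside its range is refused whole. "gripper" is the finger opening in m, from 0 to 0.087, set as the call begins (left out, the last holds). The fingers move at their own pace and stop on an object; the grip force is fixed at half the most. Time passes only in rows, so rows that repeat a pose let the fingers close. It gives the time, the measured TCP pose, the force and the opening at its end, in the units of the state.
- read_state(): the state, without advancing time (a new reading comes with each control period).
- capture(name): name is "scene" or "top" or "wrist"; returns a dict with "frame" (384x512x3 uint8, red, green, blue), "depth" (384x512 float32, m along the optical axis (not along the pixel's ray), 0 where there is no reading), "mtx" (3x3 intrinsics, pixels), "cam_to_world" (4x4, takes a point from camera to world coordinates); the wrist camera has in their place "hand_eye" (4x4, takes a point from camera to tool coordinates, whose origin is the TCP and whose axes are the tool frame's). Camera axes: x right, y down, z forward; pixel columns grow to the right and rows downward; lengths in m; the calibration is good to about 2 mm. A picture is of the moment at which its call begins: read the wrist's pose just before it.
- hand_in(): hands the job in, once; it reports no verdict.
The state is a dict: "time_s": time; "joint_positions": joint angles; "qvel": joint speeds; "tau": joint torques, N m; "position": TCP position; "tcp_rot": TCP orientation; "force": force on the tool from outside, world axes, zero at the start; "moment": the same for the moment, N m; "opening": opening from 0.0 (shut) to 1.0 (fully open).
Only numpy, scipy, OpenCV 4.12 (cv2) and the standard library are available. Lean on these libraries where they do the work, as an engineer would, in place of code of your own. Each camera call takes 0.05 s, during which the arm holds its last target. There are 200 camera calls.

## Working session

There is one attempt and no reset: what is moved stays moved. The work goes in short steps, Python scripts to look and compute and a tool call to move; the robot and the scene stay as the last step left them, time stands still between calls to the robot, and variables do not carry over. Pictures are saved under pics/ and viewed, about 8 in all and at most 12, crops included, and the job is handed in when it is done.

Besides the shell and the picture viewer there is one more tool, called after ">>>" as name(argument=value, ...) on one line, values as JSON. play_rows: Moves the arm, as the interface text tells. Its arguments: {"type":"object","properties":{"commands":{"type":"array"},"gripper":{"type":"number"}},"required":["commands"]}

```bash
mkdir -p pics; ls; cat > h.py <<'E'
from rig import *
import numpy as np, cv2
def snap(n,f):
    s=read_state(); c=capture(n); cv2.imwrite('pics/'+f+'.png',c['frame'][:,:,::-1]); 
    if 'cam_to_world' not in c:
        T=np.eye(4);T[:3,:3]=np.array(s['tcp_rot']);T[:3,3]=s['position'];c['cam_to_world']=T@np.array(c['hand_eye'])
    np.savez('pics/'+f+'.npz',**c); return c
def ray(c,u,v,z):
    M=c['cam_to_world'];d=M[:3,:3]@np.linalg.solve(c['mtx'],[u,v,1.]);o=M[:3,3];return o+d*(z-o[2])/d[2]
def dep(c,u,v):
    M=c['cam_to_world'];return (M@np.append(np.linalg.solve(c['mtx'],[u,v,1.])*c['depth'][int(v),int(u)],1))[:3]
E
python3 - <<'E'
from h import *
a=snap('top','top0');b=snap('scene','scene0')
cv2.imwrite('pics/both.png',cv2.resize(np.vstack([a['frame'],b['frame']])[:,:,::-1],(400,600)) )
print(a['cam_to_world'],b['cam_to_world'],read_state())
E
```

```text
pics
[[-0.00436025 -0.98495913  0.17273247  0.35620542]
 [-0.99927634  0.01081865  0.03646584 -0.0352424 ]
 [-0.0377861  -0.17244847 -0.98429352  1.12643273]
 [ 0.          0.          0.          1.        ]] [[ 0.16359063  0.66654413 -0.72729432  1.34222826]
 [ 0.98638404 -0.09790576  0.13214001 -0.14984808]
 [ 0.01687084 -0.73900838 -0.67348496  0.92218919]
 [ 0.          0.          0.          1.        ]] {'time_s': 0.1, 'joint_positions': array([ 6.19634405e+01,  3.02729478e+01,  8.21493502e+01, -1.06278135e-04,
        6.76906303e+01, -1.02281290e+01]), 'qvel': array([-0.0617131 , -0.12023799, -0.11593243,  0.03144201,  0.04708224,
        0.08677818]), 'tau': array([-9.66693078e-04, -4.40987849e+01, -1.77148139e+01,  6.34421431e-02,
        5.34038676e-02, -3.02278829e-05]), 'position': array([0.19083244, 0.59450347, 0.24667518]), 'tcp_rot': array([[ 3.05833829e-01, -9.24909276e-04, -9.52084457e-01],
       [ 9.52082930e-01, -1.74047780e-03,  3.05835029e-01],
       [-1.93995152e-03, -9.99998058e-01,  3.48293343e-04]]), 'force': array([ 0.25122399, -0.03616065,  0.03480709]), 'moment': array([-0.03967425, -0.05003685,  0.01924434]), 'opening': 1.0024515243439847}
```

View pics/top0.png

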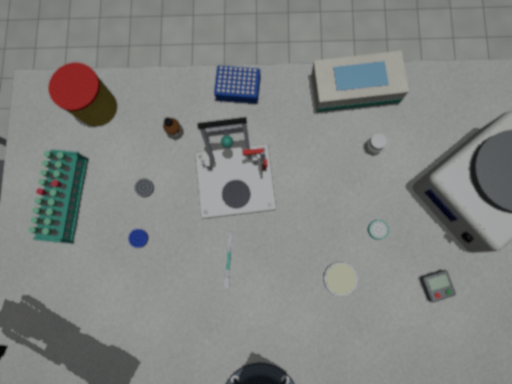

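View pics/scene0.png

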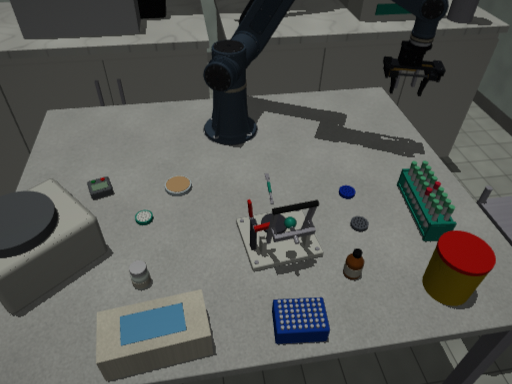

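Top view: steel disc at (145,188), blue (138,238), white/green (378,230), plate (236,193), red catch near (262,155). The scene view agrees: steel (359,224), white (144,217).

```bash
python3 - <<'E'
from h import *
a=dict(np.load('pics/top0.npz'));b=dict(np.load('pics/scene0.npz'))
def blob(c,box,f):
    u0,v0,u1,v1=box;im=c['frame'][v0:v1,u0:u1].astype(int);m=f(im).astype(np.uint8)
    n,l,s,ce=cv2.connectedComponentsWithStats(m);i=1+np.argmax(s[1:,4])
    h=cv2.convexHull(np.argwhere(l==i)[:,::-1].astype(np.int32));e=cv2.minEnclosingCircle(h);M=cv2.moments(h)
    cx,cy=M['m10']/M['m00'],M['m01']/M['m00']
    return cx+u0,cy+v0,e[1],s[i,4]
dark=lambda t:(lambda im:im.sum(2)<t)
top={'steel':((125,170,165,206),dark(360),.014),'blue':((120,222,158,255),lambda i:(i[...,2]-i[...,0]>50),.014),
'white':((360,212,396,248),lambda i:(i[...,1]-i[...,0]>15)|(i.sum(2)>620),.014),'plate':((215,172,258,212),dark(330),.03)}
for k,(bx,f,z) in top.items():
    r=blob(a,bx,f);print(k,np.round(r,1),ray(a,r[0],r[1],z).round(4),dep(a,r[0],r[1]).round(3), 'mm/px diam',2*r[2]*np.linalg.norm(ray(a,r[0]+1,r[1],z)-ray(a,r[0],r[1],z)))
sc={'steel':((345,212,375,234),dark(330),.014),'white':((128,204,160,228),lambda i:(i[...,1]-i[...,0]>15)|(i.sum(2)>620),.014)}
for k,(bx,f,z) in sc.items():
    r=blob(b,bx,f);print(k,np.round(r,1),ray(b,r[0],r[1],z).round(4),dep(b,r[0],r[1]).round(3))
# base outline
im=a['frame'].astype(int);m=np.zeros(im.shape[:2],np.uint8);s=im[130:220,190:280];m[130:220,190:280]=(s.sum(2)>590)
n,l,st,ce=cv2.connectedComponentsWithStats(m);i=1+np.argmax(st[1:,4]);p=np.argwhere(l==i)[:,::-1].astype(np.float32)
P=np.array([ray(a,u,v,.02)[:2] for u,v in p]).astype(np.float32);print(cv2.minAreaRect(P),cv2.boxPoints(cv2.minAreaRect(P)))
def crop(c,u0,v0,u1,v1,k):return cv2.resize(c['frame'][v0:v1,u0:u1,::-1],None,fx=k,fy=k,interpolation=cv2.INTER_CUBIC)
A=crop(a,185,110,285,225,5);B=crop(b,225,180,335,275,5)
H=min(A.shape[0],B.shape[0]);cv2.imwrite('pics/crop.png',cv2.resize(np.hstack([A[:H],B[:H]]),None,fx=.76,fy=.76))
print(read_state()['position'])
E
```

```text
steel [144.2 187.5   9.8 298. ] [0.5743 0.3268 0.014 ] [0.574 0.327 0.015] mm/px diam 0.0563013654718679
blue [137.5 237.8   9.2 263. ] [0.4326 0.3391 0.014 ] [0.433 0.339 0.014] mm/px diam 0.05160348007772747
white [378.2 229.2  10.6 150. ] [ 0.4514 -0.3219  0.014 ] [ 0.451 -0.321  0.016] mm/px diam 0.057008561635748814
plate [235.7 193.6  14.  616. ] [0.551  0.0657 0.03  ] [0.55  0.065 0.033] mm/px diam 0.07738268966297424
steel [359.  223.7   9.6 252. ] [0.5822 0.3219 0.014 ] [0.583 0.322 0.015]
white [143.5 216.8   9.2 130. ] [ 0.4558 -0.3258  0.014 ] [ 0.457 -0.326  0.015]Traceback (most recent call last):
  File "<stdin>", line 19, in <module>
    return _wrapfunc(a, 'argmax', axis=axis, out=out, **kwds)
    return bound(*args, **kwds)
ValueError: attempt to get argmax of an empty sequence
```

```bash
python3 - <<'E'
from h import *
a=dict(np.load('pics/top0.npz'));b=dict(np.load('pics/scene0.npz'))
def cloud(c):
    v,u=np.mgrid[:384,:512];d=c['depth'];r=np.linalg.inv(c['mtx'])@np.stack([u.ravel(),v.ravel(),np.ones(u.size)])*d.ravel()
    return (c['cam_to_world'][:3,:3]@r).T+c['cam_to_world'][:3,3]
for c in(a,b):
    P=cloud(c);m=(abs(P[:,2]-.02)<.007)&(np.hypot(P[:,0]-.59,P[:,1]-.065)<.15)
    r=cv2.minAreaRect(P[m][:,:2].astype(np.float32));print(m.sum(),r,cv2.boxPoints(r).round(3).tolist())
    C=c['frame'].reshape(-1,3).astype(int);m=(C[:,0]-C[:,1:].max(1)>60)&(np.hypot(P[:,0]-.59,P[:,1]-.065)<.2);Q=P[m]
    print('red',len(Q),Q.min(0).round(3),Q.max(0).round(3),'top pt',Q[Q[:,2]>Q[:,2].max()-.01].mean(0).round(3))
    m=(np.hypot(P[:,0]-.68,P[:,1]-.085)<.12)&(P[:,2]>.195);print('handle',m.sum(),cv2.minAreaRect(P[m][:,:2].astype(np.float32)),P[m].max(0).round(3))
def crop(c,u0,v0,u1,v1,k):return cv2.resize(c['frame'][v0:v1,u0:u1,::-1],None,fx=k,fy=k,interpolation=cv2.INTER_CUBIC)
A=crop(a,185,110,285,210,4);B=crop(b,225,180,325,280,4)
cv2.imwrite('pics/crop.png',np.hstack([A,B]))
E
```

```text
3825 ((0.5911059379577637, 0.07042603939771652), (0.1910608857870102, 0.21028532087802887), 6.510051250457764) [[0.48399999737739563, 0.164000004529953], [0.5080000162124634, -0.04500000178813934], [0.6980000138282776, -0.023000000044703484], [0.6740000247955322, 0.1860000044107437]]
red 98 [ 0.593 -0.021  0.116] [0.653 0.038 0.183] top pt [ 0.599 -0.018  0.181]
handle 417 ((0.6799657940864563, 0.08032818883657455), (0.02395857684314251, 0.11560723930597305), 5.928492546081543) [0.697 0.139 0.241]
2070 ((0.5910279154777527, 0.0668611079454422), (0.19230248034000397, 0.21063865721225739), 6.4292426109313965) [[0.48399999737739563, 0.16099999845027924], [0.5070000290870667, -0.04899999871850014], [0.6980000138282776, -0.027000000700354576], [0.675000011920929, 0.18199999630451202]]
red 80 [ 0.595 -0.026  0.121] [0.652 0.025 0.182] top pt [ 0.602 -0.023  0.179]
handle 373 ((0.6807044744491577, 0.07749341428279877), (0.025022024288773537, 0.11765449494123459), 5.717037677764893) [0.699 0.136 0.237]
```

View pics/crop.png

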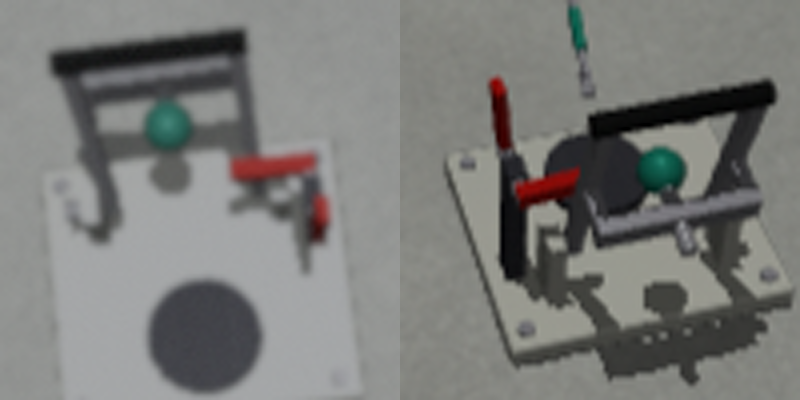

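Press yaw ≈ 6.5°, plate ≈ (0.551, 0.065), which agrees with the base outline and the catch and handle positions. The current jaw heading (about 72°) keeps the gripper body clear of the catch. Next I go above the steel disc.

>>> play_rows(commands=[[[0.387, -0.27, -0.09], [0, 0, 0]], [[0.387, -0.27, -0.09], [0, 0, 0]], [[0.387, -0.27, -0.09], [0, 0, 0]], [[0.387, -0.27, -0.09], [0, 0, 0]], [[0.387, -0.27, -0.09], [0, 0, 0]], [[0.387, -0.27, -0.09], [0, 0, 0]], [[0.387, -0.27, -0.09], [0, 0, 0]], [[0.387, -0.27, -0.09], [0, 0, 0]], [[0.387, -0.27, -0.09], [0, 0, 0]], [[0.387, -0.27, -0.09], [0, 0, 0]]], gripper=0.087)

```text
time_s: 1.35
position: [0.5772, 0.325, 0.157]
tcp_rot: [[0.306, -0.002, -0.952], [0.952, -0.0, 0.306], [-0.001, -1.0, 0.002]]
force: [0.4, 0.9, 1.1]
opening: 1.004
```

```bash
python3 - <<'E'
from h import *
c=snap('wrist','w1');print(c['hand_eye'],c['mtx'],read_state()['position'])
E
```

```text
[[ 9.99999803e-01  1.20853963e-04  6.15247801e-04 -2.91678274e-04]
 [-5.59578899e-04 -2.70641137e-01  9.62680145e-01 -1.37507837e-01]
 [ 2.82855075e-04 -9.62680300e-01 -2.70641016e-01  7.33756442e-02]
 [ 0.00000000e+00  0.00000000e+00  0.00000000e+00  1.00000000e+00]] [[343.75071127   0.         253.0586217 ]
 [  0.         343.75071127 193.93321693]
 [  0.           0.           1.        ]] [0.57681224 0.32561711 0.15728904]
```

View pics/w1.png

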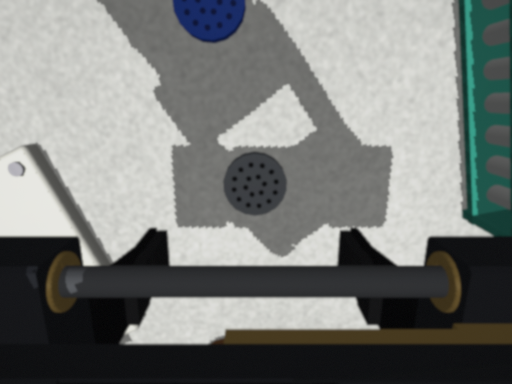

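The wrist view shows the steel disc at (255,183), between the jaws and in the gripper's shadow. I'll find its centre from depth.

```bash
cat >> h.py <<'E'
def disc(c,z,xy,r=.06,tol=.005):
    v,u=np.mgrid[:384,:512];d=c['depth'];q=np.linalg.inv(c['mtx'])@np.stack([u.ravel(),v.ravel(),np.ones(u.size)])*d.ravel()
    P=(c['cam_to_world'][:3,:3]@q).T+c['cam_to_world'][:3,3]
    m=((abs(P[:,2]-z)<tol)&(np.hypot(P[:,0]-xy[0],P[:,1]-xy[1])<r)&(d.ravel()>0)).reshape(d.shape).astype(np.uint8)
    m=cv2.morphologyEx(m,cv2.MORPH_OPEN,np.ones((3,3)));n,l,s,_=cv2.connectedComponentsWithStats(m)
    i=1+np.argmax(s[1:,4]);Q=P[(l==i).ravel()];(x,y),R=cv2.minEnclosingCircle(Q[:,:2].astype(np.float32))
    return np.round([x,y,R,Q[:,2].mean()],4),Q.mean(0).round(4),len(Q)
E
python3 - <<'E'
from h import *
c=dict(np.load('pics/w1.npz'));print(disc(c,.014,(.577,.325)));print(dep(c,255,183),dep(c,350,130),ray(c,255,183,.014))
E
```

```text
(array([0.5747, 0.3274, 0.027 , 0.0142]), array([0.5739, 0.3276, 0.0142]), 3090)
[0.57356217 0.32766455 0.01359374] [0.55712388 0.41689409 0.00157515] [0.57346668 0.32769286 0.014     ]
```

>>> play_rows(commands=[[[-0.003, 0.002, -0.06], [0, 0, 0]], [[-0.003, 0.002, -0.11], [0, 0, 0]], [[-0.003, 0.002, -0.128], [0, 0, 0]], [[-0.003, 0.002, -0.128], [0, 0, 0]], [[-0.003, 0.002, -0.128], [0, 0, 0]]])

```text
time_s: 2.02
position: [0.5763, 0.328, 0.0317]
tcp_rot: [[0.305, 0.004, -0.952], [0.952, 0.001, 0.305], [0.002, -1.0, -0.003]]
force: [-0.1, 0.1, -0.6]
opening: 0.997
```

>>> play_rows(commands=[[[0, 0, 0], [0, 0, 0]], [[0, 0, 0], [0, 0, 0]], [[0, 0, 0], [0, 0, 0]], [[0, 0, 0], [0, 0, 0]], [[0, 0, 0], [0, 0, 0]], [[0, 0, 0], [0, 0, 0]], [[0, 0, 0], [0, 0, 0]], [[0, 0, 0], [0, 0, 0]]], gripper=0.04)

```text
time_s: 3.02
position: [0.5752, 0.327, 0.0297]
tcp_rot: [[0.306, 0.0, -0.952], [0.952, -0.0, 0.306], [-0.0, -1.0, -0.0]]
force: [-0.5, -0.7, 2.4]
opening: 0.611
```

>>> play_rows(commands=[[[0, 0, 0.05], [0, 0, 0]], [[0, 0, 0.1], [0, 0, 0]], [[-0.005, -0.05, 0.11], [0, 0, 0]], [[-0.01, -0.1, 0.11], [0, 0, 0]], [[-0.014, -0.15, 0.11], [0, 0, 0]], [[-0.018, -0.2, 0.11], [0, 0, 0]], [[-0.022, -0.24, 0.11], [0, 0, 0]], [[-0.0235, -0.2625, 0.11], [0, 0, 0]], [[-0.0235, -0.2625, 0.11], [0, 0, 0]], [[-0.0235, -0.2625, 0.11], [0, 0, 0]]])

```text
time_s: 4.28
position: [0.5515, 0.0651, 0.1393]
tcp_rot: [[0.306, -0.0, -0.952], [0.952, 0.0, 0.306], [0.0, -1.0, 0.001]]
force: [-0.8, 1.3, -0.4]
opening: 0.612
```

```bash
python3 - <<'E'
from h import *
c=snap('wrist','w2');s=read_state();print(s['position'],s['force'],s['opening']);
print('disc',disc(c,s['position'][2]-.0155,s['position'][:2],.05))
print('plate',disc(c,.03,(.551,.065),.06,.004))
E
```

```text
[0.55151914 0.06541955 0.13938334] [-8.09024361e-01  9.80881517e-05 -1.30276218e+00] 0.6074999392261835
disc (array([0.5417, 0.0684, 0.0355, 0.1239]), array([0.5425, 0.068 , 0.1239]), 6377)
plate (array([0.5507, 0.0635, 0.0402, 0.0302]), array([0.536 , 0.0673, 0.0302]), 4977)
```

View pics/w2.png

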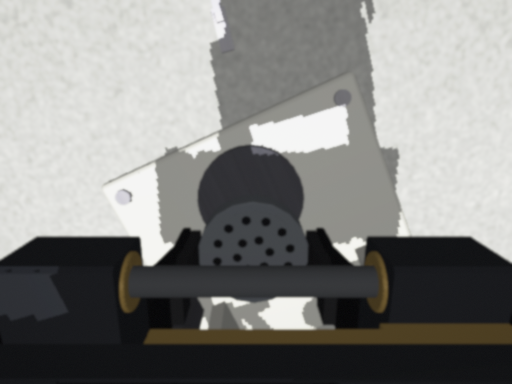

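Wrist view: the held disc has its front edge at about (253,202), and the plate lies behind it, fitted at (0.5507, 0.0635), R = 40.2 mm. Now I check the disc's offset in the grip.

```bash
python3 - <<'E'
from h import *
c=dict(np.load('pics/w2.npz'))
v,u=np.mgrid[:384,:512];d=c['depth']
P=np.array([[*dep(c,253,v)] for v in range(190,215)])
i=np.argmax(P[:,2]>.11);print(190+i,P[i-1:i+2])
e=ray(c,253,190+i-.5,.1236);print(e,e[:2]-.027*np.array([-.952,.306]))
E
```

```text
194 [[0.54685744 0.06643245 0.03014875]
 [0.52563354 0.07318279 0.11222811]
 [0.52569621 0.07316145 0.11381628]]
[0.52236208 0.07422427 0.1236    ] [0.54806608 0.06596227]
```

>>> play_rows(commands=[[[-0.001, -0.0015, -0.04], [0, 0, 0]], [[-0.001, -0.0015, -0.065], [0, 0, 0]], [[-0.001, -0.0015, -0.076], [0, 0, 0]], [[-0.001, -0.0015, -0.079], [0, 0, 0]], [[-0.001, -0.0015, -0.0795], [0, 0, 0]], [[-0.001, -0.0015, -0.0795], [0, 0, 0]], [[-0.001, -0.0015, -0.0795], [0, 0, 0]]])

```text
time_s: 5.2
position: [0.5511, 0.063, 0.0608]
tcp_rot: [[0.306, 0.001, -0.952], [0.952, -0.0, 0.306], [0.0, -1.0, -0.001]]
force: [0.2, -0.7, -1.4]
opening: 0.607
```

>>> play_rows(commands=[[[0, 0, 0], [0, 0, 0]], [[0, 0, 0], [0, 0, 0]], [[0, 0, 0], [0, 0, 0]], [[0, 0, 0], [0, 0, 0]], [[0, 0, 0.04], [0, 0, 0]], [[0, 0, 0.09], [0, 0, 0]], [[0, 0, 0.1], [0, 0, 0]], [[0, 0, 0.1], [0, 0, 0]]], gripper=0.075)

```text
time_s: 6.2
position: [0.5507, 0.0631, 0.1605]
tcp_rot: [[0.306, 0.001, -0.952], [0.952, -0.0, 0.306], [0.0, -1.0, -0.001]]
force: [-0.2, 0.4, -1.1]
opening: 0.861
```

```bash
python3 - <<'E'
from h import *
c=snap('wrist','w3');s=read_state();print(s['position'],s['force'],s['opening']);
print('disc',disc(c,.044,(.551,.065),.06,.004))
print('plate',disc(c,.03,(.551,.065),.06,.004))
E
```

```text
[0.54989729 0.06307548 0.1594245 ] [-0.03911803 -0.91276105  0.80414674] 0.8607375698939614
disc (array([0.5506, 0.0633, 0.027 , 0.0443]), array([0.5497, 0.0635, 0.0443]), 3662)
plate (array([0.5509, 0.0635, 0.0404, 0.0302]), array([0.5458, 0.0653, 0.0302]), 3669)
```

>>> play_rows(commands=[[[-0.05, -0.02, 0.0], [0, 0, 0]], [[-0.06, -0.08, 0], [0, 0, 0]], [[-0.07, -0.14, 0], [0, 0, 0]], [[-0.08, -0.2, 0], [0, 0, 0]], [[-0.09, -0.26, 0], [0, 0, 0]], [[-0.099, -0.32, 0], [0, 0, 0]], [[-0.099, -0.38, 0], [0, 0, 0]], [[-0.099, -0.385, 0], [0, 0, 0]], [[-0.099, -0.385, 0], [0, 0, 0]], [[-0.099, -0.385, 0], [0, 0, 0]]], gripper=0.087)

```text
time_s: 7.5
position: [0.4509, -0.3197, 0.159]
tcp_rot: [[0.305, -0.002, -0.953], [0.953, 0.003, 0.305], [0.002, -1.0, 0.003]]
force: [-0.3, 0.4, 0.1]
opening: 1.002
```

```bash
python3 - <<'E'
from h import *
c=snap('wrist','w4');s=read_state();print(s['position'],s['force'],s['opening'],s['joint_positions']);
print('disc',disc(c,.014,(.452,-.322),.05))
E
```

```text
[ 0.45121154 -0.31980276  0.15936596] [-0.15699919  0.89103353 -0.01196945] 0.9975011540499037 [-4.69109618e+01  3.17135014e+01  9.71389929e+01  1.26854911e-02
  5.13052747e+01 -1.19209091e+02]
disc (array([ 0.4504, -0.3247,  0.0271,  0.0143]), array([ 0.4493, -0.3245,  0.0143]), 3024)
```

>>> play_rows(commands=[[[-0.001, -0.004, -0.06], [0, 0, 0]], [[-0.001, -0.004, -0.11], [0, 0, 0]], [[-0.001, -0.004, -0.131], [0, 0, 0]], [[-0.001, -0.004, -0.131], [0, 0, 0]], [[-0.001, -0.004, -0.131], [0, 0, 0]], [[-0.001, -0.004, -0.131], [0, 0, 0]]])

```text
time_s: 8.3
position: [0.451, -0.3258, 0.0298]
tcp_rot: [[0.305, 0.001, -0.952], [0.952, -0.001, 0.305], [-0.001, -1.0, -0.001]]
force: [-0.3, -0.1, 0.4]
opening: 0.999
```

>>> play_rows(commands=[[[0, 0, 0], [0, 0, 0]], [[0, 0, 0], [0, 0, 0]], [[0, 0, 0], [0, 0, 0]], [[0, 0, 0], [0, 0, 0]], [[0, 0, 0], [0, 0, 0]], [[0, 0, 0], [0, 0, 0]], [[0, 0, 0], [0, 0, 0]], [[0, 0, 0], [0, 0, 0]]], gripper=0.04)

```text
time_s: 9.3
position: [0.4506, -0.326, 0.0291]
tcp_rot: [[0.306, -0.0, -0.952], [0.952, 0.0, 0.306], [0.0, -1.0, 0.0]]
force: [-0.4, -0.4, 1.2]
opening: 0.607
```

>>> play_rows(commands=[[[0, 0, 0.06], [0, 0, 0]], [[0, 0, 0.12], [0, 0, 0]], [[0, 0.05, 0.13], [0, 0, 0]], [[0.01, 0.11, 0.13], [0, 0, 0]], [[0.02, 0.17, 0.13], [0, 0, 0]], [[0.03, 0.23, 0.13], [0, 0, 0]], [[0.04, 0.29, 0.13], [0, 0, 0]], [[0.05, 0.35, 0.13], [0, 0, 0]], [[0.06, 0.38, 0.13], [0, 0, 0]], [[0.1, 0.3895, 0.13], [0, 0, 0]]])

```text
time_s: 10.55
position: [0.5479, 0.0664, 0.1585]
tcp_rot: [[0.302, -0.005, -0.953], [0.953, 0.001, 0.302], [-0.001, -1.0, 0.005]]
force: [0.9, -0.7, -1.3]
opening: 0.612
```

>>> play_rows(commands=[[[0, 0, 0], [0, 0, 0]], [[0, 0, -0.04], [0, 0, 0]], [[0, 0, -0.065], [0, 0, 0]], [[0, 0, -0.08], [0, 0, 0]], [[0, 0, -0.082], [0, 0, 0]], [[0, 0, -0.082], [0, 0, 0]], [[0, 0, -0.082], [0, 0, 0]]])

```text
time_s: 11.42
position: [0.5513, 0.0634, 0.078]
tcp_rot: [[0.306, 0.002, -0.952], [0.952, -0.0, 0.306], [0.0, -1.0, -0.002]]
force: [-0.1, -0.0, -0.9]
opening: 0.611
```

Bottom about 4.5 mm above the steel disc; lower the rest, release and look.

>>> play_rows(commands=[[[-0.0005, 0, -0.002], [0, 0, 0]], [[-0.0005, 0, -0.004], [0, 0, 0]], [[-0.0005, 0, -0.0045], [0, 0, 0]], [[-0.0005, 0, -0.0045], [0, 0, 0]], [[-0.0005, 0, -0.0045], [0, 0, 0]]])

```text
time_s: 12.05
position: [0.5502, 0.0636, 0.073]
tcp_rot: [[0.306, 0.0, -0.952], [0.952, -0.0, 0.306], [0.0, -1.0, -0.0]]
force: [-1.4, 0.5, 5.9]
opening: 0.611
```

>>> play_rows(commands=[[[0, 0, 0], [0, 0, 0]], [[0, 0, 0], [0, 0, 0]], [[0, 0, 0], [0, 0, 0]], [[0, 0, 0], [0, 0, 0]], [[0, 0, 0.04], [0, 0, 0]], [[0, 0, 0.09], [0, 0, 0]], [[0, 0, 0.1], [0, 0, 0]], [[0, 0, 0.1], [0, 0, 0]]], gripper=0.075)

```text
time_s: 13.05
position: [0.5502, 0.0635, 0.1729]
tcp_rot: [[0.306, 0.001, -0.952], [0.952, -0.0, 0.306], [0.0, -1.0, -0.001]]
force: [0.0, -0.6, -0.8]
opening: 0.866
```

```bash
python3 - <<'E'
from h import *
c=snap('wrist','w5');s=read_state();print(s['position'],s['force'],s['opening']);
print('disc',disc(c,.058,(.551,.065),.06,.004))
print('plate',disc(c,.03,(.551,.065),.06,.004))
E
```

```text
[0.54940117 0.06359509 0.17187333] [ 0.05617687  0.06915778 -0.48862701] 0.861671415852991
disc (array([0.5496, 0.0639, 0.0269, 0.0583]), array([0.5487, 0.0642, 0.0583]), 3708)
plate (array([0.5509, 0.0636, 0.0402, 0.0302]), array([0.5417, 0.0662, 0.0302]), 2937)
```

View pics/w5.png

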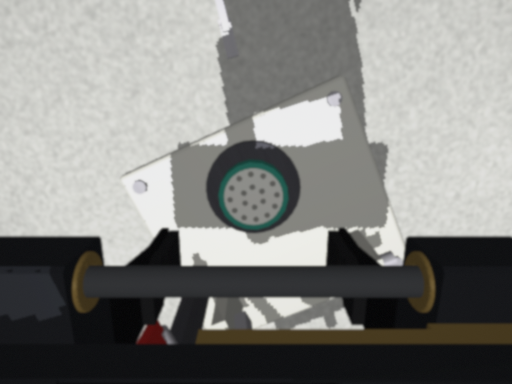

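Pack: white disc at (253,195) sits flat and about 1 mm off the plate centre. Next I close the gripper, align the jaws with press y, and move to the inner side of the catch tab.

>>> play_rows(commands=[[[0, 0, 0.02], [0, 0, 0.14]], [[0, 0, 0.02], [0, 0, 0.28]], [[0, 0, 0.02], [0, 0, 0.424]], [[0.01, -0.012, 0.02], [0, 0, 0.424]], [[0.02, -0.023, 0.02], [0, 0, 0.424]], [[0.041, -0.0455, 0.02], [0, 0, 0.424]], [[0.041, -0.0455, 0.01], [0, 0, 0.424]], [[0.041, -0.0455, 0.007], [0, 0, 0.424]], [[0.041, -0.0455, 0.007], [0, 0, 0.424]], [[0.041, -0.0455, 0.007], [0, 0, 0.424]]], gripper=0.0)

```text
time_s: 14.35
position: [0.5906, 0.0186, 0.1796]
tcp_rot: [[-0.113, -0.0, -0.994], [0.994, 0.0, -0.113], [0.0, -1.0, 0.0]]
force: [-0.7, -0.1, 0.4]
opening: 0.005
```

```bash
python3 - <<'E'
from h import *
a=snap('wrist','w6');b=snap('scene','s6');t=snap('top','t6');s=read_state();print(s['position'],s['force'],s['opening'],s['tcp_rot'][:,0])
A=a['frame'][:,:,::-1];B=cv2.resize(b['frame'][170:280,210:330,::-1],(419,384),interpolation=cv2.INTER_CUBIC)
cv2.imwrite('pics/c6.png',cv2.resize(np.hstack([A,B]),(800,330)))
E
```

```text
[0.59105765 0.01839861 0.17987989] [-0.33510099 -0.10606433 -0.49017535] 0.005418820369299659 [-1.13412512e-01  9.93547981e-01 -1.06997889e-04]
```

View pics/c6.png

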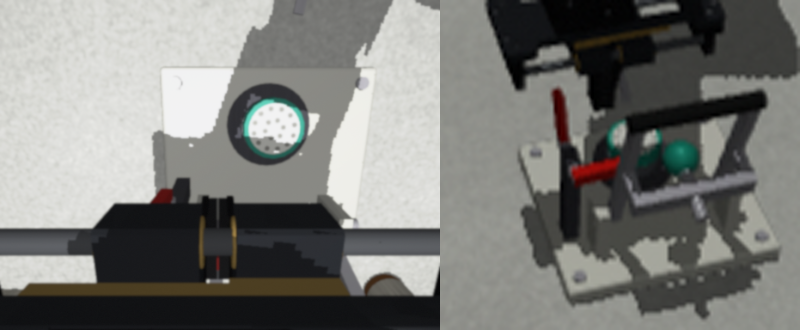

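Closed fingers are just inside the red tab, jaws aligned with the press. Now I push the tab over along its arc.

>>> play_rows(commands=[[[0.001, -0.009, 0], [0, 0, 0]], [[0.0019, -0.0164, 0], [0, 0, 0]], [[0.0028, -0.024, 0.001], [0, 0, 0]], [[0.0036, -0.0313, 0.0015], [0, 0, 0]], [[0.0043, -0.038, 0.001], [0, 0, 0]], [[0.005, -0.0442, 0], [0, 0, 0]], [[0.0057, -0.05, -0.003], [0, 0, 0]], [[0.0064, -0.0558, -0.0073], [0, 0, 0]], [[0.0067, -0.0585, -0.012], [0, 0, 0]], [[0.007, -0.0615, -0.017], [0, 0, 0]]])

```text
time_s: 15.75
position: [0.5984, -0.0443, 0.1625]
tcp_rot: [[-0.113, 0.001, -0.994], [0.994, -0.001, -0.113], [-0.001, -1.0, -0.001]]
force: [-1.3, -0.2, 3.1]
opening: 0.005
```

>>> play_rows(commands=[[[0.0002, -0.0015, -0.004], [0, 0, 0]], [[0.0003, -0.0026, -0.0086], [0, 0, 0]], [[0.0003, -0.0026, -0.0105], [0, 0, 0]], [[0.0003, -0.0026, -0.012], [0, 0, 0]], [[0.0003, -0.0026, -0.012], [0, 0, 0]]])

```text
time_s: 16.38
position: [0.599, -0.0467, 0.153]
tcp_rot: [[-0.114, 0.002, -0.994], [0.994, -0.002, -0.114], [-0.002, -1.0, -0.002]]
force: [-4.0, -1.8, 15.3]
opening: 0.003
```

Force 15 N shows the catch is on its stop. I lift off, turn the jaws to press x, hover above the handle, and check.

>>> play_rows(commands=[[[0, 0.005, 0.05], [0, 0, 0]], [[0, 0.005, 0.1], [0, 0, 0]], [[0, 0.005, 0.142], [0, 0, -0.18]], [[0.01, 0.01, 0.142], [0, 0, -0.36]], [[0.02, 0.02, 0.142], [0, 0, -0.54]], [[0.03, 0.03, 0.142], [0, 0, -0.72]], [[0.04, 0.05, 0.142], [0, 0, -0.9]], [[0.055, 0.07, 0.142], [0, 0, -1.08]], [[0.07, 0.1, 0.142], [0, 0, -1.26]], [[0.0845, 0.125, 0.142], [0, 0, -1.44]]])

```text
time_s: 17.62
position: [0.683, 0.0803, 0.2917]
tcp_rot: [[0.972, -0.001, -0.236], [0.236, 0.001, 0.972], [-0.001, -1.0, 0.001]]
force: [-0.0, -0.0, -0.1]
opening: 0.005
```

>>> play_rows(commands=[[[0, 0, 0], [0, 0, -0.131]], [[0, 0, 0], [0, 0, -0.131]], [[0, 0, 0], [0, 0, -0.131]], [[0, 0, 0], [0, 0, -0.131]]], gripper=0.07)

```text
time_s: 18.12
position: [0.6827, 0.0785, 0.2925]
tcp_rot: [[0.994, -0.0, -0.113], [0.113, 0.0, 0.994], [-0.0, -1.0, 0.0]]
force: [0.1, -0.5, -0.2]
opening: 0.373
```

```bash
python3 - <<'E'
from h import *
a=snap('wrist','w7');b=snap('scene','s7');s=read_state();print(s['position'],s['joint_positions'].round(1),s['force'],s['opening'],s['tcp_rot'].round(3).tolist())
def cloud(c):
    v,u=np.mgrid[:384,:512];d=c['depth'];r=np.linalg.inv(c['mtx'])@np.stack([u.ravel(),v.ravel(),np.ones(u.size)])*d.ravel()
    return (c['cam_to_world'][:3,:3]@r).T+c['cam_to_world'][:3,3]
for c in(b,a):
    P=cloud(c);C=c['frame'].reshape(-1,3).astype(int);m=(C[:,0]-C[:,1:].max(1)>60)&(np.hypot(P[:,0]-.59,P[:,1]-.065)<.25);Q=P[m]
    if len(Q):
        L=(Q-[.5508,.0636,0]);L=np.c_[L[:,:2]@np.array([[.9936,-.113],[.113,.9936]]),L[:,2]];print('red press',len(L),L.min(0).round(3),L.max(0).round(3));T=L[L[:,0]<.06];print('tab',len(T),T.min(0).round(3),T.max(0).round(3))
    m=(np.hypot(P[:,0]-.684,P[:,1]-.079)<.07)&(abs(P[:,2]-.228)<.012);
    if m.sum()>20:print('handle',m.sum(),cv2.minAreaRect(P[m][:,:2].astype(np.float32)),P[m].max(0))
cv2.imwrite('pics/c7.png',cv2.resize(np.hstack([a['frame'][:,:,::-1],cv2.resize(b['frame'][170:280,210:330,::-1],(419,384),interpolation=cv2.INTER_CUBIC)]),(800,330)))
E
```

```text
[0.6828487  0.07856104 0.29264777] [-2.7 32.9 69.3  0.  77.8 -9.2] [0.10841671 0.1586903  0.36679409] 0.4672789193120752 [[0.994, 0.0, -0.113], [0.113, 0.0, 0.994], [0.0, -1.0, 0.0]]
red press 158 [ 0.033 -0.146  0.118] [ 0.093 -0.076  0.174]
tab 107 [ 0.033 -0.146  0.121] [ 0.05  -0.086  0.134]
handle 321 ((0.685112476348877, 0.07746396958827972), (0.01589357666671276, 0.11796122044324875), 6.215256214141846) [0.69926311 0.13579199 0.23808634]
handle 3872 ((0.6836828589439392, 0.07766927778720856), (0.018094230443239212, 0.11685066670179367), 7.115483283996582) [0.69810164 0.13654338 0.23620376]
```

View pics/c7.png

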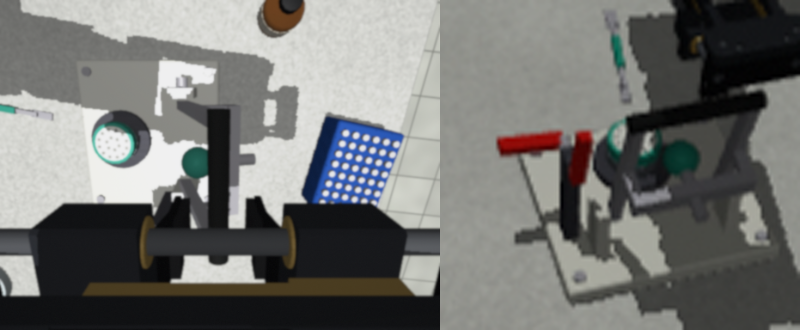

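Catch tab lies level outwards and the blocking bar is upright. The handle sits between the open jaws, so I descend and grip.

>>> play_rows(commands=[[[0.001, -0.001, -0.02], [0, 0, 0]], [[0.001, -0.001, -0.045], [0, 0, 0]], [[0.001, -0.001, -0.061], [0, 0, 0]], [[0.001, -0.001, -0.061], [0, 0, 0]], [[0.001, -0.001, -0.061], [0, 0, 0]]])

```text
time_s: 18.85
position: [0.6846, 0.0779, 0.2325]
tcp_rot: [[0.994, 0.002, -0.113], [0.113, -0.0, 0.994], [0.002, -1.0, -0.0]]
force: [0.4, -0.3, -0.1]
opening: 0.799
```

>>> play_rows(commands=[[[0, 0, 0], [0, 0, 0]], [[0, 0, 0], [0, 0, 0]], [[0, 0, 0], [0, 0, 0]], [[0, 0, 0], [0, 0, 0]], [[0, 0, 0], [0, 0, 0]], [[0, 0, 0], [0, 0, 0]], [[0, 0, 0], [0, 0, 0]], [[0, 0, 0], [0, 0, 0]], [[0, 0, 0], [0, 0, 0]]], gripper=0.0)

```text
time_s: 19.98
position: [0.6835, 0.0779, 0.2315]
tcp_rot: [[0.994, -0.001, -0.113], [0.113, -0.0, 0.994], [-0.001, -1.0, 0.0]]
force: [-0.9, 0.8, 0.8]
opening: 0.173
```

```bash
python3 - <<'E'
from h import *
s=read_state();print(s['position'],s['joint_positions'].round(2),s['force'],s['opening']*87)
# arc, grip centre vs lever angle, tool tilt t; TCP = grip - 6mm*approach
ex=np.array([.9936,.113,0]);ey=np.array([-.113,.9936,0]);ez=np.array([0,0,1.]);p0=np.array([.5508,.0636,0])
T=lambda a,t:p0+ex*(.09+.17*np.sin(np.radians(15)-a))+ez*(.062+.17*np.cos(np.radians(15)-a))-.006*(ex*np.sin(t)-ez*np.cos(t))
b=T(0,0);print(b)
for k in range(0,21):
    a=1.8326*k/20;t=.44*k/20;print(k,round(a,2),(T(a,t)-b).round(4),(t*np.array([.113,-.9936,0])).round(3))
E
```

```text
[0.68352789 0.07791669 0.23146028] [-2.780e+00  3.617e+01  7.309e+01 -1.000e-02  7.079e+01 -9.250e+00] [-0.94493205  0.79493942  0.7692185 ] 15.068531144303913
[0.68394164 0.07874191 0.23220739]
0 0.0 [0. 0. 0.] [ 0. -0.  0.]
1 0.09 [-0.0152 -0.0017  0.0033] [ 0.002 -0.022  0.   ]
2 0.18 [-0.0307 -0.0035  0.0053] [ 0.005 -0.044  0.   ]
3 0.27 [-0.0463 -0.0053  0.0058] [ 0.007 -0.066  0.   ]
4 0.37 [-0.0619 -0.007   0.0048] [ 0.01  -0.087  0.   ]
5 0.46 [-0.0773 -0.0088  0.0025] [ 0.012 -0.109  0.   ]
6 0.55 [-0.0925 -0.0105 -0.0013] [ 0.015 -0.131  0.   ]
7 0.64 [-0.1072 -0.0122 -0.0064] [ 0.017 -0.153  0.   ]
8 0.73 [-0.1214 -0.0138 -0.0128] [ 0.02  -0.175  0.   ]
9 0.82 [-0.135  -0.0154 -0.0206] [ 0.022 -0.197  0.   ]
10 0.92 [-0.1478 -0.0168 -0.0295] [ 0.025 -0.219  0.   ]
11 1.01 [-0.1598 -0.0182 -0.0395] [ 0.027 -0.24   0.   ]
12 1.1 [-0.1708 -0.0194 -0.0507] [ 0.03  -0.262  0.   ]
13 1.19 [-0.1807 -0.0206 -0.0627] [ 0.032 -0.284  0.   ]
14 1.28 [-0.1895 -0.0216 -0.0757] [ 0.035 -0.306  0.   ]
15 1.37 [-0.1971 -0.0224 -0.0893] [ 0.037 -0.328  0.   ]
16 1.47 [-0.2035 -0.0231 -0.1037] [ 0.04 -0.35  0.  ]
17 1.56 [-0.2085 -0.0237 -0.1185] [ 0.042 -0.372  0.   ]
18 1.65 [-0.2121 -0.0241 -0.1337] [ 0.045 -0.393  0.   ]
19 1.74 [-0.2143 -0.0244 -0.1492] [ 0.047 -0.415  0.   ]
20 1.83 [-0.2152 -0.0245 -0.1648] [ 0.05  -0.437  0.   ]
```

>>> play_rows(commands=[[[-0.0075, -0.001, 0.002], [0, -0.011, 0]], [[-0.015, -0.0017, 0.0033], [0.002, -0.022, 0]], [[-0.023, -0.0026, 0.0045], [0.003, -0.033, 0]], [[-0.0307, -0.0035, 0.0053], [0.005, -0.044, 0]], [[-0.0463, -0.0053, 0.0058], [0.007, -0.066, 0]], [[-0.0619, -0.007, 0.0048], [0.01, -0.087, 0]], [[-0.0773, -0.0088, 0.0025], [0.012, -0.109, 0]], [[-0.0773, -0.0088, 0.0025], [0.012, -0.109, 0]]])

```text
time_s: 20.98
position: [0.6064, 0.0693, 0.2363]
tcp_rot: [[0.987, 0.112, -0.113], [0.112, 0.012, 0.994], [0.113, -0.994, -0.001]]
force: [1.9, 2.7, 5.6]
opening: 0.174
```

>>> play_rows(commands=[[[-0.0152, -0.0017, -0.0038], [0.003, -0.022, 0]], [[-0.0299, -0.0034, -0.0089], [0.005, -0.044, 0]], [[-0.0441, -0.005, -0.0153], [0.008, -0.066, 0]], [[-0.0577, -0.0066, -0.0231], [0.01, -0.088, 0]], [[-0.0705, -0.008, -0.032], [0.013, -0.11, 0]], [[-0.0825, -0.0094, -0.042], [0.015, -0.131, 0]], [[-0.0935, -0.0106, -0.0532], [0.018, -0.153, 0]], [[-0.1034, -0.0118, -0.0652], [0.02, -0.175, 0]], [[-0.1122, -0.0128, -0.0782], [0.023, -0.197, 0]], [[-0.1122, -0.0128, -0.0782], [0.023, -0.197, 0]]])

```text
time_s: 22.22
position: [0.4948, 0.0567, 0.1559]
tcp_rot: [[0.947, 0.301, -0.113], [0.107, 0.035, 0.994], [0.303, -0.953, 0.001]]
force: [2.4, 4.3, 2.6]
opening: 0.177
```

```bash
python3 - <<'E'
from h import *
s=read_state();print(s['position'],s['joint_positions'].round(2),s['force'],s['opening']*87)
E
```

```text
[0.49481378 0.05665126 0.15587283] [ -9.09  25.54 117.51  13.62  20.45 -27.63] [2.37185407 4.25235798 2.60744358] 15.399298771047025
```

Joint 5 is getting low, so I check the end pose against a fitted planar arm model before tilting further.

```bash
python3 - <<'E'
import numpy as np
from scipy.optimize import least_squares as ls
D=np.array([[.6244,.2467,30.27,82.15,67.69],[.5530,.1594,31.71,97.14,51.31],[np.hypot(.6828,.0786),.2926,32.9,69.3,77.8],[np.hypot(.6835,.0779),.2315,36.17,73.09,70.79],[np.hypot(.4948,.0567),.1559,25.54,117.51,20.45]])
def fk(p,q):
    a=np.radians(q[...,0]);b=a+np.radians(q[...,1]);c=b+np.radians(q[...,2]);L1,L2,L3,h,o=p
    return o+L1*np.sin(a)+L2*np.sin(b)+L3*np.sin(c), h+L1*np.cos(a)+L2*np.cos(b)+L3*np.cos(c)
def e(p):
    r,z=fk(p,D[:,2:]);return np.r_[r-np.sqrt(D[:,0]**2-.111**2),z-D[:,1], .01*(p-[.45,.4,.25,.2,0])]
s=ls(e,[.45,.4,.25,.2,0]);print(s.x,abs(e(s.x)[:10]).max())
for t in (0,5,10,15,17.6,20,25):
    g=np.array([np.sqrt(.477**2-.111**2)-.006*np.sin(np.radians(t)),.062+.006*np.cos(np.radians(t))])
    f=lambda q:np.r_[np.array(fk(s.x,q))-g,(q.sum()-180+t)*.01]
    k=ls(f,[26,118,20]);print(t,k.x.round(1),abs(k.fun).max().round(4))
E
```

```text
[ 0.86937489  0.36673599  0.23230242 -0.121416   -0.17416468] 0.026012869150729756
0 [ 31.6 118.6  29.7] 0.0
5 [ 30.9 121.4  22.7] 0.0
10 [ 30.4 124.3  15.3] 0.0
15 [ 30.1 127.4   7.6] 0.0
17.6 [ 30.  129.    3.4] 0.0
20 [ 30.  130.6  -0.5] 0.0
25 [ 30.1 133.9  -9. ] 0.0
```

The model shows less tilt is needed near the end, so I return to about 9° while continuing down the arc.

>>> play_rows(commands=[[[-0.0038, -0.0004, -0.0068], [-0.002, 0.015, 0]], [[-0.0075, -0.0008, -0.0137], [-0.004, 0.03, 0]], [[-0.0107, -0.0012, -0.0208], [-0.005, 0.045, 0]], [[-0.0137, -0.0015, -0.028], [-0.007, 0.06, 0]], [[-0.0162, -0.0018, -0.0354], [-0.008, 0.075, 0]], [[-0.0185, -0.002, -0.0428], [-0.01, 0.09, 0]], [[-0.0202, -0.0021, -0.0505], [-0.011, 0.105, 0]], [[-0.0217, -0.0022, -0.058], [-0.013, 0.12, 0]], [[-0.0236, -0.0023, -0.0735], [-0.015, 0.135, 0]], [[-0.0236, -0.0023, -0.0735], [-0.015, 0.135, 0]]])

```text
time_s: 23.48
position: [0.472, 0.054, 0.0821]
tcp_rot: [[0.979, 0.171, -0.113], [0.111, 0.02, 0.994], [0.172, -0.985, 0.0]]
force: [3.8, 2.8, 5.4]
opening: 0.165
```

```bash
python3 - <<'E'
from h import *
s=read_state();print(s['position'],s['joint_positions'].round(2),s['force'],s['opening']*87)
E
```

```text
[0.47197819 0.05398126 0.08214045] [ -8.56  34.52 118.1    8.37  17.99 -22.79] [3.84250298 2.84597252 5.39179721] 14.396647025591342
```

>>> play_rows(commands=[[[-0.0003, 0, -0.005], [0, 0, 0]], [[-0.0005, 0, -0.01], [0, 0, 0]], [[-0.0006, 0, -0.0145], [0, 0, 0]], [[-0.0006, 0, -0.0165], [0, 0, 0]], [[-0.0006, 0, -0.0165], [0, 0, 0]], [[-0.0006, 0, -0.0165], [0, 0, 0]]])

```text
time_s: 24.22
position: [0.4711, 0.0539, 0.0668]
tcp_rot: [[0.979, 0.172, -0.113], [0.112, 0.02, 0.994], [0.173, -0.985, 0.0]]
force: [0.9, 2.0, 9.5]
opening: 0.17
```

```bash
python3 - <<'E'
from h import *
s=read_state();print(s['position'],s['joint_positions'].round(2),s['force'],s['opening']*87)
b=snap('scene','s8');t=snap('top','t8')
f=lambda c,u0,v0,u1,v1:cv2.resize(c['frame'][v0:v1,u0:u1,::-1],(400,400),interpolation=cv2.INTER_CUBIC)
cv2.imwrite('pics/c8.png',np.hstack([f(b,205,165,325,285),f(t,180,110,290,220)]))
def cloud(c):
    v,u=np.mgrid[:384,:512];d=c['depth'];r=np.linalg.inv(c['mtx'])@np.stack([u.ravel(),v.ravel(),np.ones(u.size)])*d.ravel()
    return (c['cam_to_world'][:3,:3]@r).T+c['cam_to_world'][:3,3]
P=cloud(b);L=P-[.5508,.0636,0];L=np.c_[L[:,:2]@np.array([[.9936,-.113],[.113,.9936]]),L[:,2]]
for x in(-.07,-.055,-.04,-.02,0,.03,.06):
  for sg in(1,-1):
    m=(abs(L[:,0]-x)<.006)&(abs(L[:,1]*sg-.05)<.006)&(L[:,2]>.04)&(L[:,2]<.09);print(x,sg,m.sum(),L[m,2].max().round(4) if m.any() else '',end=' | ')
E
```

```text
[0.47105488 0.05392323 0.06678062] [ -8.59  36.57 118.66   9.8   15.36 -24.32] [0.91861749 1.99983176 9.51521813] 14.764250260965625
-0.07 1 0  | -0.07 -1 13 0.0775 | -0.055 1 3 0.0752 | -0.055 -1 10 0.0758 | -0.04 1 5 0.077 | -0.04 -1 12 0.0747 | -0.02 1 0  | -0.02 -1 9 0.0751 | 0 1 9 0.0805 | 0 -1 0  | 0.03 1 13 0.0729 | 0.03 -1 12 0.0755 | 0.06 1 15 0.0733 | 0.06 -1 11 0.0725 |
```

View pics/c8.png

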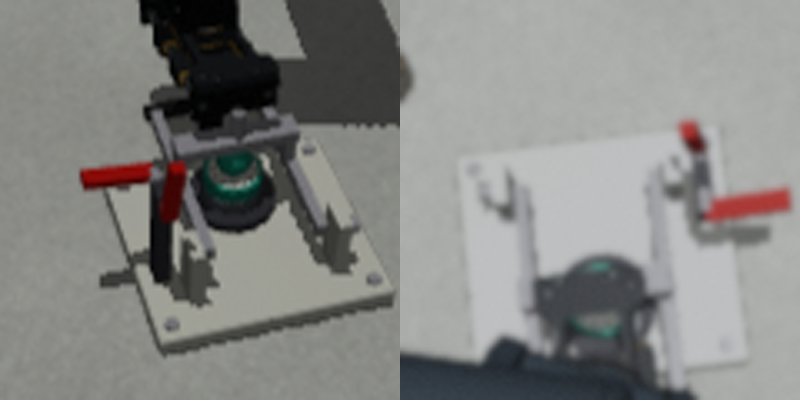

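Fork nearly level with the pad on the pack, but 9.5 N is only the spring load. I press a little more to find the stop.

>>> play_rows(commands=[[[0, 0, -0.001], [0, 0, 0]], [[0, 0, -0.002], [0, 0, 0]], [[0, 0, -0.002], [0, 0, 0]], [[0, 0, -0.002], [0, 0, 0]]])

```text
time_s: 24.82
position: [0.471, 0.0539, 0.0649]
tcp_rot: [[0.979, 0.172, -0.113], [0.111, 0.02, 0.994], [0.173, -0.985, -0.0]]
force: [1.4, 1.8, 9.8]
opening: 0.167
```

>>> play_rows(commands=[[[0, 0, -0.001], [0, 0, 0]], [[0, 0, -0.0015], [0, 0, 0]], [[0, 0, -0.0015], [0, 0, 0]], [[0, 0, -0.0015], [0, 0, 0]]])

```text
time_s: 25.32
position: [0.471, 0.0539, 0.0634]
tcp_rot: [[0.979, 0.172, -0.113], [0.111, 0.02, 0.994], [0.173, -0.985, 0.0]]
force: [1.1, 1.6, 10.4]
opening: 0.166
```

>>> play_rows(commands=[[[0, 0, -0.001], [0, 0, 0]], [[0, 0, -0.002], [0, 0, 0]], [[0, 0, -0.002], [0, 0, 0]], [[0, 0, -0.002], [0, 0, 0]]])

```text
time_s: 25.82
position: [0.471, 0.0539, 0.0614]
tcp_rot: [[0.979, 0.172, -0.113], [0.112, 0.02, 0.994], [0.173, -0.985, -0.0]]
force: [1.5, 2.9, 10.0]
opening: 0.163
```

>>> play_rows(commands=[[[0, 0, -0.001], [0, 0, 0]], [[0, 0, -0.0015], [0, 0, 0]], [[0, 0, -0.0015], [0, 0, 0]], [[0, 0, -0.0015], [0, 0, 0]]])

```text
time_s: 26.32
position: [0.471, 0.0539, 0.0606]
tcp_rot: [[0.978, 0.173, -0.113], [0.112, 0.02, 0.994], [0.174, -0.985, -0.0]]
force: [-0.6, 1.9, 19.1]
opening: 0.16
```

```bash
cat >> h.py <<'E'
def fork(c):
    v,u=np.mgrid[:384,:512];d=c['depth'];r=np.linalg.inv(c['mtx'])@np.stack([u.ravel(),v.ravel(),np.ones(u.size)])*d.ravel()
    P=(c['cam_to_world'][:3,:3]@r).T+c['cam_to_world'][:3,3];L=P-[.5508,.0636,0];L=np.c_[L[:,:2]@np.array([[.9936,-.113],[.113,.9936]]),L[:,2]]
    m=(abs(abs(L[:,1])-.05)<.006)&(L[:,2]>.055)&(L[:,2]<.085)&(L[:,0]>-.065)&(L[:,0]<.075)&(abs(L[:,0])>.015)
    x,z=L[m,0],L[m,2];k=np.ones(len(x),bool)
    for _ in range(4):
        p=np.polyfit(x[k],z[k],1);e=z-np.polyval(p,x);k=abs(e)<1.5*e[k].std()+1e-4
    return 'slope',p.round(4),'z at hinge/handle',np.polyval(p,[.09,-.08]).round(4),k.sum()
E
python3 - <<'E'
from h import *
for n in('s8','t8'):print(n,fork(dict(np.load(f'pics/{n}.npz'))))
print(fork(snap('scene','s9')),fork(snap('top','t9')));s=read_state();print(s['position'],s['force'])
E
```

```text
s8 ('slope', array([-0.0359,  0.0723]), 'z at hinge/handle', array([0.0691, 0.0752]), np.int64(112))
t8 ('slope', array([-0.0306,  0.0724]), 'z at hinge/handle', array([0.0697, 0.0749]), np.int64(158))
('slope', array([0.003 , 0.0694]), 'z at hinge/handle', array([0.0697, 0.0692]), np.int64(109)) ('slope', array([0.0058, 0.0691]), 'z at hinge/handle', array([0.0696, 0.0686]), np.int64(143))
[0.4710456  0.0538971  0.06064995] [-0.61084417  1.85805576 19.90187905]
```

Force jumped to 19 N and the fork now measures level (slope about 0), so it is on the stop. I hold a second to check steadiness.

>>> play_rows(commands=[[[0, 0, 0], [0, 0, 0]], [[0, 0, 0], [0, 0, 0]], [[0, 0, 0], [0, 0, 0]], [[0, 0, 0], [0, 0, 0]], [[0, 0, 0], [0, 0, 0]], [[0, 0, 0], [0, 0, 0]], [[0, 0, 0], [0, 0, 0]], [[0, 0, 0], [0, 0, 0]]])

```text
time_s: 27.42
position: [0.471, 0.0539, 0.0606]
tcp_rot: [[0.978, 0.173, -0.113], [0.112, 0.019, 0.994], [0.174, -0.985, -0.0]]
force: [-0.5, 1.8, 18.9]
opening: 0.16
```

```bash
python3 - <<'E'
from h import *
b=snap('scene','s10');t=snap('top','t10');print(fork(b),fork(t));s=read_state();print(s['position'],s['force'],s['opening'],s['joint_positions'].round(1))
print('blue',disc(t,.014,(.433,.339)));
f=lambda c,u0,v0,u1,v1:cv2.resize(c['frame'][v0:v1,u0:u1,::-1],(400,400),interpolation=cv2.INTER_CUBIC)
cv2.imwrite('pics/c10.png',np.hstack([f(b,225,170,305,250),cv2.resize(t['frame'][:,:,::-1],(400,400))]))
E
```

```text
('slope', array([0.003 , 0.0693]), 'z at hinge/handle', array([0.0696, 0.069 ]), np.int64(103)) ('slope', array([0.0093, 0.0691]), 'z at hinge/handle', array([0.0699, 0.0684]), np.int64(156))
[0.47103394 0.053914   0.06062828] [-0.34950985  1.89872459 19.54519582] 0.16807030505519596 [ -8.6  37.4 118.8  10.5  14.3 -25.1]Traceback (most recent call last):
  File "<stdin>", line 3, in <module>
  File "h.py", line 17, in disc
    i=1+np.argmax(s[1:,4]);Q=P[(l==i).ravel()];(x,y),R=cv2.minEnclosingCircle(Q[:,:2].astype(np.float32))
        ~~~~~~~~~^^^^^^^^^
    return _wrapfunc(a, 'argmax', axis=axis, out=out, **kwds)
    return bound(*args, **kwds)
ValueError: attempt to get argmax of an empty sequence
```

Steady. The blue disc found no match in the top depth, possibly hidden by the arm, so I check the picture.

```bash
python3 - <<'E'
from h import *
b,t=[dict(np.load(f'pics/{n}.npz')) for n in('s10','t10')];b0=dict(np.load('pics/scene0.npz'))
def blue(c):
    i=c['frame'].astype(int)[170:210,330:375];m=np.argwhere(i[...,2]-i[...,0]>40);return m.mean(0)[::-1]+[330,170],len(m)
print(blue(b0),blue(b))
f=lambda c,u0,v0,u1,v1:cv2.resize(c['frame'][v0:v1,u0:u1,::-1],(400,400),interpolation=cv2.INTER_CUBIC)
cv2.imwrite('pics/c10.png',np.hstack([f(b,225,170,305,250),cv2.resize(b['frame'][:,:,::-1],(400,400))]))
E
```

```text
(array([346.71604938, 191.22839506]), 162) (array([346.7030303 , 191.24848485]), 165)
```

View pics/c10.png

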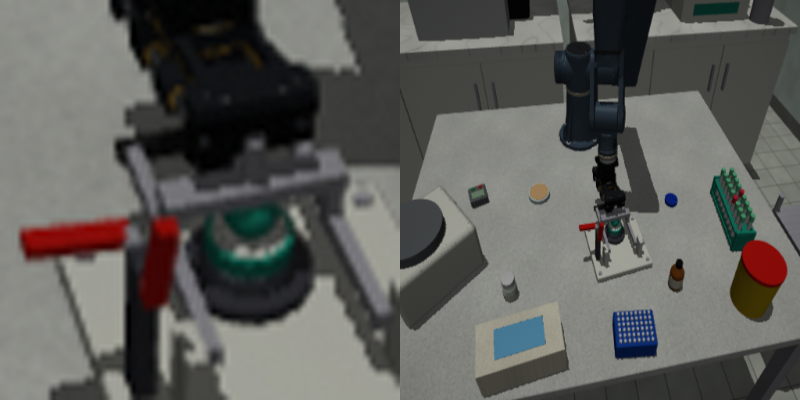

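The pad presses on the centre of the pack, the catch is over, and the blue disc hasn't moved (same pixel). The dish, jar and bottle look to be in place. Handing in.

```bash
python3 -c "
from rig import *
print(hand_in())"
```

```text
the job is handed in; nothing more can be done
None
```

The job is done and handed in at about 27.5 s of the 72 s allowed. The arm is still holding the handle down in the gripper.

- **Pack:** I placed the steel disc first, then the white disc on top. The wrist camera put the steel disc within about 0.5 mm of the plate's centre and the white disc about 1 mm off. Their tops measured 44 and 58 mm, so both lie flat.
- **Catch:** I pushed it over until it stopped at about 15 N. The camera showed the tab level outwards, matching the full angle of 1.45 rad, and the blocking bar upright.
- **Lever:** I pinched the cross-handle and pulled it along its arc to the stop. At the stop the force rose from 10 N to 19 N and the fork measured level. Both stayed steady over one second of holding, and the picture shows the pad pressing on the pack.
- **Left alone:** The blue disc's pixel position in the scene view is unchanged. I checked the petri dish, jar and bottle only by eye in that view. I did not check the spatula at the end.

**Checks that failed or disagreed:**
- **Handle in the grip:** The first push to the calculated end pose stopped a few mm short of the stop. The handle sits about 7 mm closer to the palm than the grasp point.
- **Scene camera:** It placed the discs up to 8 mm away from the other two cameras, so I used the wrist and top views.
- **Blue disc depth check:** The final check from the top camera found nothing, so I relied on the scene view.

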